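# Close the specimen jar and pack it for transport

### The arm

A 6-joint arm with a two-finger parallel gripper is mounted at the origin on the work surface. World frame = base frame: x ahead of the robot, y to its left, z up, the work surface at z = 0. Lengths are in m, angles in rad, forces in N, time in s.
With the tool pointing down it reaches from about 0.375 to 0.9 m from the base axis. Payload 3.1 kg.
Tool frame: the origin (TCP) lies between the finger pads; the fingertips stand 17 mm ahead of it and the grasp point (between the pads) lies 2 mm behind it; z points along the fingers, y is the line along which they close (so a half turn about z gives the same grasp; the last joint's range is limited). The gripper opens to 85 mm and grips with 20 to 120 N. Pads are 22 mm wide; open, the fingers measure 114 mm over their backs; the gripper's body (76 mm by 85 mm) begins 54 mm behind the grasp point. The pads swing forward as they close: fully open they stand 13 mm farther back than shut.
Start: joints at [-1.458, 0.527, 1.433, -0, 1.181, -0.178], TCP at [0.179, -0.599, 0.248] pointing down, gripper open.
Joint ranges: [-3.08, 3.08], [-0.75, 2.2], [0.22, 2.44], [-1.43, 4.57], [0, 2.65], [-2.85, 2.85]. Speed limits (rad/s): [2.79, 2.79, 3.14, 3.14, 3.14, 3.14].

### API

Orientations are given as a unit quaternion [x, y, z, w].
In Python, from station import sense, vision, order gives the robot as it stands.
- The arm moves only by the shell command python3 -m crank 'ROWS' [OPENING] [FORCE]. ROWS is JSON, a list of rows, each an object with "dp": the shift along the world's x, y, z in units of 30 mm (1.0 is 30 mm), a list of three; "angular": the turn, a rotation vector about the world's x, y, z in degrees, a list of three. In form: [{"dp": [dx, dy, dz], "angular": [ax, ay, az]}, ...]. A call has 1 to 20 rows; each row shifts and turns the commanded pose from where the row before left it; what a row does not reach is not made up. A row lasts 1/10 s, in which the tool goes at most 50 mm and 8.59 degrees, less where a joint would pass 70% of its speed; a pose out of reach is approached as far as the arm can. A call is refused whole if a number of a shift passes 1 or a number of a turn 8.59, either way. A call with a gripper value outside its range is refused whole. OPENING is the closure, from 0 (fully open) to 1 (shut), set as the call begins (- or left out, the last holds). The fingers move at their own pace and stop on an object; FORCE is the grip in N (left out, the last holds). Time passes only in rows, so rows that do not move let the fingers close. It gives the time, the measured TCP pose, the force, the opening and the grip force at its end, in the units of the state.
- sense(): the state, without advancing time (a new reading comes with each control period).
- vision.snapshot(name): name is "scene" or "top" or "wrist"; returns a dict with "image" (384x512x3 uint8, blue, green, red), "range_z" (384x512 float32, m along the optical axis (not along the pixel's ray), 0 where there is no reading), "mtx" (3x3 intrinsics, pixels), "dist" ([k1, k2, p1, p2, k3] as OpenCV has them; the pictures are not rectified), "pose" (4x4, takes a point from camera to world coordinates); the wrist camera has in their place "mount" (4x4, takes a point from camera to tool coordinates, whose origin is the TCP and whose axes are the flange's). Camera axes: x right, y down, z forward; pixel columns grow to the right and rows downward; lengths in m; the calibration is good to about 2 mm. A picture is of the moment at which its call begins: read the wrist's pose just before it.
- order.sign_off(): hands the job in; it is judged then, once.
The state is a dict: "t": time; "q": joint angles; "qd": joint speeds; "tau": joint torques, N m; "tcp_pos": TCP position; "tool_rot": TCP orientation; "force": force on the tool from outside, world axes, zero at the start; "ft_torque": the same for the moment, N m; "finger_gap": opening from 0.0 (shut) to 1.0 (fully open); "gripper_force": force on a finger pad.
Only numpy, scipy, OpenCV 4.12 (cv2) and the standard library are available. Lean on these libraries where they do the work, as an engineer would, in place of code of your own. Each camera call takes 0.05 s, during which the arm holds its last target. There are 200 camera calls.

### The job

The orange lid of the specimen jar has only caught on its first threads and is more than a full turn loose. While the jar still stands in the grey bench rack, screw the lid clockwise until it is fully home; then lift the jar out, keep it upright, and set it down gently in the free compartment of the blue transport carrier (the one with the blue absorbent pad). Leave the other jars where they are.

Things in the scene. Friction and masses are not known exactly. Their poses are not given: they have to be found in the camera images.
- jar: The jar to close: white, square body 60 x 60 mm, shoulder 70 to 76 mm up, round neck 40 mm across, orange lid; about 0.3 kg. Origin at the centre of its underside, z up, x and y square to its sides. It starts upright in one of the rack's wells, which stops it turning (4 degrees of play), and can be lifted out by its lid. Any quarter turn of it fits the carrier.
- lid (a joint): How far the orange lid is from home, in rad: 0 is home (a hard stop), larger is looser. It closes clockwise seen from above; each full turn (6.28) lowers it 6 mm. At the start 6.8 to 9.2 (1.1 to 1.5 turns to go). The thread drags with about 0.1 N m, the lid stays where it is left and cannot come off.
- lid_top (a point): Centre of the top of the orange lid, a ribbed cylinder 50 mm in diameter and 30 mm tall, coaxial with the jar. 114 mm above the jar's underside when home, 6 to 9 mm more at the start. Below the home lid 8 mm of neck is free above the shoulder. A small white pointer on the top turns with the lid.
- rack: Grey moulded rack screwed to the bench, 96 x 236 x 50 mm (x, y, z), origin at the centre of its underside. Two square wells, 64 mm wide and 40 mm deep (floor 10 mm above the bench), at y = -60 and +60 mm of its frame. The jar stands in one, a white-lidded jar in the other, both square to the rack.
- carrier: Open transport carrier, blue outside, white foam inside, fixed; 108 x 288 mm, 75 mm tall, origin at the centre of its underside. Three square compartments 78 mm wide in a row along its y axis at y = -90, 0 and +90 mm, walls 12 mm, floor 12 mm above the bench. Two hold white-lidded jars, one is free.
- pad: Blue absorbent pad, 66 x 66 x 2 mm, lying fixed on the floor of the free compartment, in its centre; origin at the centre of its underside (12 mm above the bench), axes square to the carrier. The jar is to stand on it.
- jar_b: White-lidded closed jar in the rack's other well, same size as the jar with its lid home (114 mm tall, lid 50 mm wide). Leave it alone. Origin at the centre of its underside.
- jar_c: White-lidded closed jar in the carrier, same size. Leave it alone. Origin at the centre of its underside.
- jar_d: White-lidded closed jar in the carrier, same size. Leave it alone. Origin at the centre of its underside.
Mind the look-alikes: they are no part of the job. Leave any yellow look-alike of the jar alone.

How it is judged:
On the way:
1. the lid is screwed home (within 0.15 rad of the stop) while the jar stands in the rack (value of joint lid below 0.15 rad and z of jar in the frame of rack below 0.02 m), for 0.2 s.
At the end, for the whole second after the job is handed in: The orange lid is home (within 0.15 rad of its stop), and the jar stands upright (within 0.06 rad) and at rest on the pad in the carrier's free compartment (within 20 mm of its centre, underside within 5 mm of the pad's top) (value of joint lid below 0.15 rad and horizontal distance between jar and pad below 0.02 m and z of jar in the frame of carrier below 0.019 m and angle between jar's own z axis and vertical below 0.06 rad and linear speed of jar below 0.02 m/s); the robot touches nothing.
It fails at once if the jar is lifted from the rack (by more than 25 mm) while its lid is loose (more than 0.3 rad from home) (z of jar in the frame of rack above 0.035 m and value of joint lid above 0.3 rad).
It fails at once if the jar is tipped by more than 0.5 rad (angle between jar's own z axis and vertical above 0.5 rad).
It fails at once if the jar is dropped (falls free faster than 0.5 m/s, that is from over about 13 mm) (linear speed of jar above 0.5 m/s and contact force between jar and the fingers below 0.1 N).
It fails at once if another jar is displaced by more than 20 mm or tipped (distance of any of jar_b, jar_c, jar_d from where it was at the start of the episode above 0.02 m or angle between any of jar_b, jar_c, jar_d's own z axis and vertical above 0.3 rad).
It also fails if it takes over 72 s, if anything falls off the work surface, if the arm or the gripper's body presses on something with over 40 N, if the wrist force passes 120 N, or if a joint passes its speed limit or range.

## Working session

There is one attempt and no reset: what is moved stays moved. The work goes in short steps, Python scripts to look and compute and a shell command to move; the robot and the scene stay as the last step left them, time stands still between calls to the robot, and variables do not carry over. Pictures are saved under pics/ and viewed, at most 10 in all, crops included, and the job is handed in when it is done.

```bash
mkdir -p pics; ls; cat > h.py <<'E'
import numpy as np, cv2
from station import sense, vision, order
from scipy.spatial.transform import Rotation as R
def snap(n):
    s=sense(); d=vision.snapshot(n)
    if n=='wrist':
        T=np.eye(4);T[:3,:3]=R.from_quat(s['tool_rot']).as_matrix();T[:3,3]=s['tcp_pos']
        d['pose']=T@np.array(d['mount'])
    return d
def cast(d,px,z):
    p=cv2.undistortPoints(np.array(px,float).reshape(-1,1,2),np.array(d['mtx']),np.array(d['dist'])).reshape(-1,2)
    P=np.array(d['pose']); r=np.c_[p,np.ones(len(p))]@P[:3,:3].T
    return P[:3,3]+r*((z-P[2,3])/r[:,2])[:,None]
def blobs(d,lo,hi,z,amin=60):
    m=cv2.inRange(cv2.cvtColor(d['image'],cv2.COLOR_BGR2HSV),lo,hi)
    for c in cv2.findContours(m,cv2.RETR_EXTERNAL,cv2.CHAIN_APPROX_NONE)[0]:
        if cv2.contourArea(c)>amin:
            (u,v),(w,h),a=cv2.minAreaRect(c)
            q=cv2.boxPoints(((u,v),(w,h),a))
            print((round(u),round(v)),(round(w),round(h)),cast(d,[(u,v)],z).round(4)[0],'corners',cast(d,q,z)[:,:2].round(3).tolist())
E
python3 - <<'E'
from h import *
a=snap('top');b=snap('scene')
cv2.imwrite('pics/a.png',a['image']);cv2.imwrite('pics/b.png',b['image'])
s=sense();print(s['t'],s['tool_rot'],np.array(a['pose'])[:3,3])
print('orange');blobs(a,(5,120,80),(22,255,255),.122)
print('blue');blobs(a,(95,90,40),(130,255,255),.014)
E
```

```text
pics
0.1 [ 9.89447371e-01  1.44889482e-01  4.05226529e-05 -9.67527661e-04] [5.09263923e-01 3.97915896e-04 8.54162843e-01]
orange
(256, 254) (25, 25) [0.4275 0.0272 0.122 ] corners [[0.453, 0.053], [0.453, 0.001], [0.402, 0.001], [0.402, 0.053]]
(210, 194) (24, 24) [0.5536 0.1222 0.122 ] corners [[0.579, 0.148], [0.579, 0.097], [0.528, 0.097], [0.528, 0.148]]
(192, 134) (25, 25) [0.6813 0.1629 0.122 ] corners [[0.709, 0.191], [0.708, 0.136], [0.654, 0.136], [0.655, 0.19]]
blue
(36, 246) (44, 87) [0.4293 0.5939 0.014 ] corners [[0.446, 0.742], [0.516, 0.496], [0.412, 0.459], [0.338, 0.701]]
(306, 204) (28, 27) [ 0.5345 -0.0906  0.014 ] corners [[0.563, -0.055], [0.571, -0.119], [0.506, -0.126], [0.498, -0.062]]
(348, 197) (50, 129) [ 0.5498 -0.1898  0.014 ] corners [[0.591, -0.03], [0.628, -0.341], [0.509, -0.352], [0.473, -0.043]]
(322, 106) (13, 14) [ 0.7719 -0.1328  0.014 ] corners [[0.788, -0.116], [0.788, -0.15], [0.756, -0.149], [0.756, -0.115]]
(104, 91) (5, 96) [0.8254 0.4167 0.014 ] corners [[0.821, 0.551], [0.845, 0.292], [0.831, 0.29], [0.807, 0.548]]
(187, 55) (22, 4) [0.912  0.2011 0.014 ] corners [[0.915, 0.23], [0.925, 0.228], [0.909, 0.173], [0.899, 0.175]]
(98, 63) (26, 26) [0.9037 0.4391 0.014 ] corners [[0.943, 0.479], [0.938, 0.405], [0.866, 0.401], [0.87, 0.473]]
```

View pics/a.png

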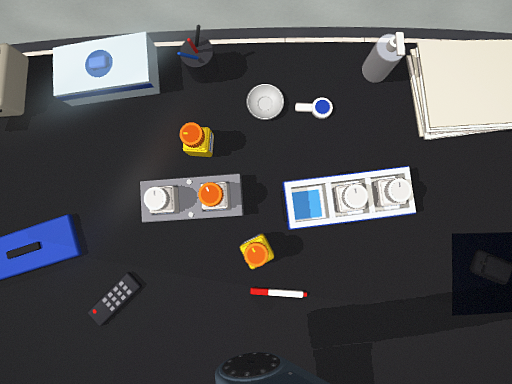

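View pics/b.png

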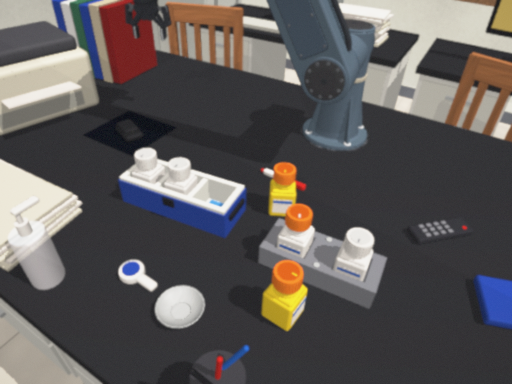

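The top view shows the target, an orange lid on a white jar, in the grey rack at about (210,194). The free compartment with the pad is at (306,204). The scene view confirms that both yellow jars stand outside the rack. I'll move above the jar and unwind the wrist on the way.

```bash
R='{"dp":[0.52,1,0.03],"angular":[0,0,8.5]}'; python3 -m crank '[{"dp":[0.52,1,0.03],"angular":[0,0,8.5]},{"dp":[0.52,1,0.03],"angular":[0,0,8.5]},{"dp":[0.52,1,0.03],"angular":[0,0,8.5]},{"dp":[0.52,1,0.03],"angular":[0,0,8.5]},{"dp":[0.52,1,0.03],"angular":[0,0,8.5]},{"dp":[0.52,1,0.03],"angular":[0,0,8.5]},{"dp":[0.52,1,0.03],"angular":[0,0,8.5]},{"dp":[0.52,1,0.03],"angular":[0,0,8.5]},{"dp":[0.52,1,0.03],"angular":[0,0,8.5]},{"dp":[0.52,1,0.03],"angular":[0,0,8.5]},{"dp":[0.52,1,0.03],"angular":[0,0,8.5]},{"dp":[0.52,1,0.03],"angular":[0,0,8.5]},{"dp":[0.52,1,0.03],"angular":[0,0,8.5]},{"dp":[0.52,1,0.03],"angular":[0,0,8.5]},{"dp":[0.52,1,0.03],"angular":[0,0,8.5]},{"dp":[0.52,1,0.03],"angular":[0,0,8.5]},{"dp":[0.52,1,0.03],"angular":[0,0,8.5]},{"dp":[0.52,1,0.03],"angular":[0,0,8.5]},{"dp":[0.52,1,0.03],"angular":[0,0,8.5]},{"dp":[0.52,1,0.03],"angular":[0,0,8.5]}]' 0
python3 -m crank '[{"dp":[0.52,1,0],"angular":[0,0,8.5]},{"dp":[0.52,1,0],"angular":[0,0,8.5]},{"dp":[0.52,1,0],"angular":[0,0,8.5]},{"dp":[0.52,1,0],"angular":[0,0,8.5]},{"dp":[0,0,0],"angular":[0,0,8.5]},{"dp":[0,0,0],"angular":[0,0,8.5]},{"dp":[0,0,0],"angular":[0,0,8.5]},{"dp":[0,0,0],"angular":[0,0,8.5]},{"dp":[0,0,0],"angular":[0,0,0]},{"dp":[0,0,0],"angular":[0,0,0]}]'
cat > look.py <<'E'
from h import *
import sys
d=snap('wrist');cv2.imwrite('pics/%s.png'%sys.argv[1],d['image']);s=sense()
print(s['t'],np.round(s['tcp_pos'],4),np.round(s['q'],3),s['finger_gap'],np.round(s['ft_torque'],2))
blobs(d,(5,120,80),(22,255,255),float(sys.argv[2]),400)
E
python3 look.py w1 .131
```

```text
t: 2.1
tcp_pos: [0.4914, 0.0027, 0.2661]
tool_rot: [-0.061, 0.998, 0.0, -0.0]
force: [0.9, 0.5, 0.7]
finger_gap: 0.998
gripper_force: 0.0
t: 3.1
tcp_pos: [0.5534, 0.1216, 0.266]
tool_rot: [-0.607, 0.795, 0.0, -0.0]
force: [-0.8, 0.5, 0.2]
finger_gap: 0.999
gripper_force: 0.0
3.15 [0.5534 0.1215 0.2661] [ 0.019  0.428  1.561 -0.     1.153 -2.855] 0.9979629301082421 [0.02 0.02 0.  ]
(155, 233) (62, 92) [0.6568 0.1386 0.131 ] corners [[0.701, 0.115], [0.614, 0.103], [0.612, 0.163], [0.704, 0.178]]
(256, 183) (55, 57) [0.5526 0.1169 0.131 ] corners [[0.588, 0.125], [0.558, 0.082], [0.519, 0.109], [0.547, 0.154]]
(363, 38) (73, 105) [0.4439 0.0275 0.131 ] corners [[0.491, 0.018], [0.426, -0.008], [0.397, 0.037], [0.464, 0.068]]
```

View pics/w1.png

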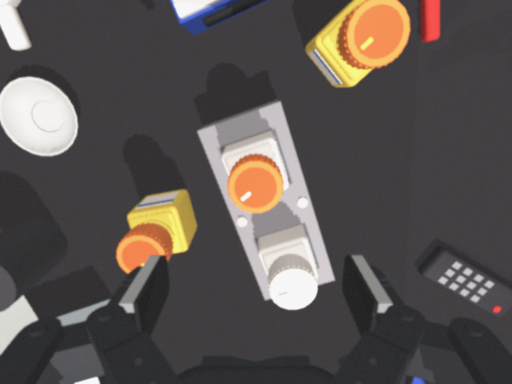

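The wrist picture shows the orange target lid at (255,183) in the rack, with the white-lidded jar_b next to it at (292,288). I'll back the wrist off its limit and use depth to get the lid's top height and centre, plus the rack angle.

```bash
python3 -m crank '[{"dp":[0,0,0],"angular":[0,0,-5]},{"dp":[0,0,0],"angular":[0,0,0]},{"dp":[0,0,0],"angular":[0,0,0]}]'
cat >> h.py <<'E'
def cloud(d):
    Z=d['range_z']; v,u=np.mgrid[:384,:512]
    p=cv2.undistortPoints(np.c_[u.ravel(),v.ravel()].astype(float).reshape(-1,1,2),np.array(d['mtx']),np.array(d['dist'])).reshape(-1,2)
    P=np.array(d['pose']); X=(np.c_[p,np.ones(len(p))]*Z.reshape(-1,1))@P[:3,:3].T+P[:3,3]
    X[Z.ravel()==0]=np.nan
    return X.reshape(384,512,3)
def rect(X,zlo,zhi,near,r,mask=None):
    ok=(X[...,2]>zlo)&(X[...,2]<zhi)&(np.hypot(X[...,0]-near[0],X[...,1]-near[1])<r)
    if mask is not None: ok&=mask>0
    q=X[ok]; (c,wh,a)=cv2.minAreaRect((q[:,:2]*1000).astype(np.float32)); ci=cv2.minEnclosingCircle((q[:,:2]*1000).astype(np.float32))
    print(len(q),'z',np.median(q[:,2]).round(4),'rect',np.round(c,1),np.round(wh,1),round(a,1),'circ',np.round(ci[0],1),round(ci[1],1))
def hsv(d,lo,hi): return cv2.inRange(cv2.cvtColor(d['image'],cv2.COLOR_BGR2HSV),lo,hi)
E
python3 - <<'E'
from h import *
d=snap('wrist');X=cloud(d);print(sense()['q'][5])
print('lid');rect(X,.120,.145,(.553,.12),.04,hsv(d,(5,120,80),(22,255,255)))
print('rack');rect(X,.045,.055,(.553,.18),.14)
t=snap('top');Y=cloud(t)
print('top lid');rect(Y,.120,.145,(.553,.12),.04,hsv(t,(5,120,80),(22,255,255)))
print('rack');rect(Y,.044,.056,(.553,.18),.14)
print('carrier');rect(Y,.070,.080,(.55,-.19),.17)
print('pad');rect(Y,.0,.03,(.54,-.09),.06,hsv(t,(85,70,40),(130,255,255)))
E
```

```text
t: 3.45
tcp_pos: [0.5536, 0.1215, 0.2663]
tool_rot: [-0.572, 0.82, -0.0, -0.0]
force: [0.1, 0.4, 0.5]
finger_gap: 0.999
gripper_force: 0.0
-2.7684139572257385
lid
2340 z 0.1315 rect [554.3 119.3] [49.1 48.6] 71.1 circ [553.7 120.2] 25.6
rack
7948 z 0.0492 rect [591.7 183.6] [179.4 237.5] 3.7 circ [562.3 180.1] 131.2
top lid
372 z 0.132 rect [551.5 115.6] [39.1 49.1] 69.4 circ [552.9 120.9] 25.7
rack
1042 z 0.0495 rect [591.  184.1] [179.7 237.1] 3.7 circ [561.5 180.4] 130.9
carrier
2200 z 0.0744 rect [ 547.3 -182.1] [103.3 282.2] 7.0 circ [ 547.  -181.9] 148.3
pad
757 z 0.0135 rect [549.9 -89.2] [96.9 65. ] 6.8 circ [546.  -89.6] 53.7
```

```bash
python3 -m crank '[{"dp":[0,-0.05,-0.9],"angular":[0,0,0]},{"dp":[0,0,-0.9],"angular":[0,0,0]},{"dp":[0,0,-0.9],"angular":[0,0,0]},{"dp":[0,0,-0.9],"angular":[0,0,0]},{"dp":[0,0,-0.9],"angular":[0,0,0]},{"dp":[0,0,-0.39],"angular":[0,0,0]},{"dp":[0,0,0],"angular":[0,0,0]},{"dp":[0,0,0],"angular":[0,0,0]}]' 0
python3 -m crank '[{"dp":[0,0,0],"angular":[0,0,0]},{"dp":[0,0,0],"angular":[0,0,0]},{"dp":[0,0,0],"angular":[0,0,0]},{"dp":[0,0,0],"angular":[0,0,0]},{"dp":[0,0,0],"angular":[0,0,0]},{"dp":[0,0,0],"angular":[0,0,0]},{"dp":[0,0,0],"angular":[0,0,0]},{"dp":[0,0,0],"angular":[0,0,0]}]' 1 50
```

```text
t: 4.35
tcp_pos: [0.5543, 0.1201, 0.1203]
tool_rot: [-0.571, 0.821, -0.001, 0.0]
force: [0.4, -0.3, 0.1]
finger_gap: 1.0
gripper_force: 0.0
t: 5.15
tcp_pos: [0.5539, 0.1202, 0.1208]
tool_rot: [-0.571, 0.821, -0.0, 0.0]
force: [-2.2, -0.0, 7.2]
finger_gap: 0.571
gripper_force: 50.7
```

```bash
python3 -m crank '[{"dp":[0,0,-0.0047],"angular":[0,0,-8]},{"dp":[0,0,-0.0047],"angular":[0,0,-8]},{"dp":[0,0,-0.0047],"angular":[0,0,-8]},{"dp":[0,0,-0.0047],"angular":[0,0,-8]},{"dp":[0,0,-0.0047],"angular":[0,0,-8]},{"dp":[0,0,-0.0047],"angular":[0,0,-8]},{"dp":[0,0,-0.0047],"angular":[0,0,-8]},{"dp":[0,0,-0.0047],"angular":[0,0,-8]},{"dp":[0,0,-0.0047],"angular":[0,0,-8]},{"dp":[0,0,-0.0047],"angular":[0,0,-8]},{"dp":[0,0,-0.0047],"angular":[0,0,-8]},{"dp":[0,0,-0.0047],"angular":[0,0,-8]},{"dp":[0,0,-0.0047],"angular":[0,0,-8]},{"dp":[0,0,-0.0047],"angular":[0,0,-8]},{"dp":[0,0,-0.0047],"angular":[0,0,-8]},{"dp":[0,0,-0.0047],"angular":[0,0,-8]},{"dp":[0,0,-0.0047],"angular":[0,0,-8]},{"dp":[0,0,-0.0047],"angular":[0,0,-8]},{"dp":[0,0,-0.0047],"angular":[0,0,-8]},{"dp":[0,0,-0.0047],"angular":[0,0,-8]}]'; python3 -c "
from station import sense;s=sense();print(s['q'],s['ft_torque'])"
```

```text
t: 7.15
tcp_pos: [0.554, 0.1211, 0.1182]
tool_rot: [0.711, 0.703, 0.001, -0.0]
force: [-1.1, 3.6, 7.0]
finger_gap: 0.569
gripper_force: 50.9
[0.0171709  0.63176297 1.69055331 0.0025775  0.81782539 0.02746164] [0.55304947 0.38288441 0.06695441]
```

```bash
python3 -m crank '[{"dp":[0,0,-0.0047],"angular":[0,0,-8]},{"dp":[0,0,-0.0047],"angular":[0,0,-8]},{"dp":[0,0,-0.0047],"angular":[0,0,-8]},{"dp":[0,0,-0.0047],"angular":[0,0,-8]},{"dp":[0,0,-0.0047],"angular":[0,0,-8]},{"dp":[0,0,-0.0047],"angular":[0,0,-8]},{"dp":[0,0,-0.0047],"angular":[0,0,-8]},{"dp":[0,0,-0.0047],"angular":[0,0,-8]},{"dp":[0,0,-0.0047],"angular":[0,0,-8]},{"dp":[0,0,-0.0047],"angular":[0,0,-8]},{"dp":[0,0,-0.0047],"angular":[0,0,-8]},{"dp":[0,0,-0.0047],"angular":[0,0,-8]},{"dp":[0,0,-0.0047],"angular":[0,0,-8]},{"dp":[0,0,-0.0047],"angular":[0,0,-8]},{"dp":[0,0,-0.0047],"angular":[0,0,-8]},{"dp":[0,0,-0.0047],"angular":[0,0,-8]},{"dp":[0,0,-0.0047],"angular":[0,0,-8]},{"dp":[0,0,-0.0047],"angular":[0,0,-8]},{"dp":[0,0,-0.0047],"angular":[0,0,-8]},{"dp":[0,0,0],"angular":[0,0,0]}]'; python3 -c "
from station import sense;s=sense();print(s['q'],s['ft_torque'])"
python3 -m crank '[{"dp":[0,0,0],"angular":[0,0,0]},{"dp":[0,0,0],"angular":[0,0,0]},{"dp":[0,0,0],"angular":[0,0,0]},{"dp":[0,0,0],"angular":[0,0,0]},{"dp":[0,0,0],"angular":[0,0,0]},{"dp":[0,0,1],"angular":[0,0,8.5]},{"dp":[0,0,1],"angular":[0,0,8.5]},{"dp":[0,0,1],"angular":[0,0,8.5]},{"dp":[0,0,1],"angular":[0,0,8.5]},{"dp":[0,0,1],"angular":[0,0,8.5]},{"dp":[0,0,0],"angular":[0,0,8.5]},{"dp":[0,0,0],"angular":[0,0,8.5]},{"dp":[0,0,0],"angular":[0,0,8.5]},{"dp":[0,0,0],"angular":[0,0,8.5]},{"dp":[0,0,0],"angular":[0,0,8.5]},{"dp":[0,0,0],"angular":[0,0,8.5]},{"dp":[0,0,0],"angular":[0,0,8.5]},{"dp":[0,0,0],"angular":[0,0,8.5]},{"dp":[0,0,0],"angular":[0,0,0]},{"dp":[0,0,0],"angular":[0,0,0]}]' 0
python3 - <<'E'
from h import *
d=snap('wrist');cv2.imwrite('pics/w2.png',d['image']);X=cloud(d);print(sense()['q'][5])
m=hsv(d,(5,120,80),(22,255,255))
rect(X,.112,.145,(.553,.12),.04,m)
E
```

```text
t: 9.15
tcp_pos: [0.5547, 0.1204, 0.1156]
tool_rot: [0.855, -0.519, 0.001, -0.001]
force: [-0.6, 0.2, 5.8]
finger_gap: 0.567
gripper_force: 51.0
[1.68643536e-02 6.36058413e-01 1.69181206e+00 2.64012028e-04
 8.10195353e-01 2.67846078e+00] [ 0.19906684  0.03314652 -0.07400125]
t: 11.15
tcp_pos: [0.5535, 0.12, 0.264]
tool_rot: [0.914, 0.406, -0.0, -0.0]
force: [-0.5, -0.5, -0.5]
finger_gap: 1.004
gripper_force: 0.0
0.7492358652584198
2336 z 0.1262 rect [556.  121.7] [49.6 50. ] 87.4 circ [555.6 121. ] 25.7
```

View pics/w2.png

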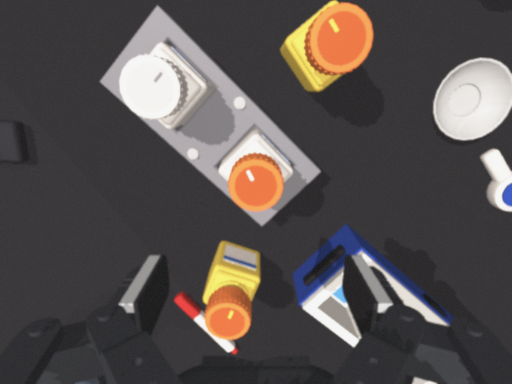

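The lid dropped about 5.3 mm and has roughly 2 to 3 rad left. It is still centred at (256,184) in the picture. I'll unwind the wrist and regrasp.

```bash
python3 -m crank '[{"dp":[0.03,0.02,0],"angular":[0,0,8.5]},{"dp":[0,0,0],"angular":[0,0,8.5]},{"dp":[0,0,0],"angular":[0,0,8.5]},{"dp":[0,0,0],"angular":[0,0,8.5]},{"dp":[0,0,0],"angular":[0,0,8.5]},{"dp":[0,0,0],"angular":[0,0,8.5]},{"dp":[0,0,0],"angular":[0,0,8.5]},{"dp":[0,0,0],"angular":[0,0,8.5]},{"dp":[0,0,0],"angular":[0,0,8.5]},{"dp":[0,0,0],"angular":[0,0,8.5]},{"dp":[0,0,0],"angular":[0,0,8.5]},{"dp":[0,0,0],"angular":[0,0,8.5]},{"dp":[0,0,-1],"angular":[0,0,8.5]},{"dp":[0,0,-1],"angular":[0,0,8.5]},{"dp":[0,0,-1],"angular":[0,0,8.5]},{"dp":[0,0,-1],"angular":[0,0,8.5]},{"dp":[0,0,-1],"angular":[0,0,8.5]},{"dp":[0,0,0],"angular":[0,0,0]},{"dp":[0,0,0],"angular":[0,0,0]}]' 0
python3 -m crank '[{"dp":[0,0,0],"angular":[0,0,0]},{"dp":[0,0,0],"angular":[0,0,0]},{"dp":[0,0,0],"angular":[0,0,0]},{"dp":[0,0,0],"angular":[0,0,0]},{"dp":[0,0,0],"angular":[0,0,0]},{"dp":[0,0,0],"angular":[0,0,0]},{"dp":[0,0,0],"angular":[0,0,0]}]' 1 50
python3 -m crank '[{"dp":[0,0,-0.0047],"angular":[0,0,-8]},{"dp":[0,0,-0.0047],"angular":[0,0,-8]},{"dp":[0,0,-0.0047],"angular":[0,0,-8]},{"dp":[0,0,-0.0047],"angular":[0,0,-8]},{"dp":[0,0,-0.0047],"angular":[0,0,-8]},{"dp":[0,0,-0.0047],"angular":[0,0,-8]},{"dp":[0,0,-0.0047],"angular":[0,0,-8]},{"dp":[0,0,-0.0047],"angular":[0,0,-8]},{"dp":[0,0,-0.0047],"angular":[0,0,-8]},{"dp":[0,0,-0.0047],"angular":[0,0,-8]},{"dp":[0,0,-0.0047],"angular":[0,0,-8]},{"dp":[0,0,-0.0047],"angular":[0,0,-8]}]'; python3 -c "
from station import sense;s=sense();print(s['q'],s['ft_torque'])"
```

```text
t: 13.1
tcp_pos: [0.5546, 0.1206, 0.1141]
tool_rot: [-0.108, 0.994, -0.0, -0.001]
force: [1.0, -0.6, 0.5]
finger_gap: 0.996
gripper_force: 0.0
t: 13.8
tcp_pos: [0.5555, 0.121, 0.1159]
tool_rot: [-0.11, 0.994, -0.0, 0.001]
force: [-0.4, 1.6, 7.4]
finger_gap: 0.572
gripper_force: 50.8
t: 15.0
tcp_pos: [0.5544, 0.1197, 0.1142]
tool_rot: [0.667, 0.745, -0.0, 0.001]
force: [-2.5, -3.3, 9.4]
finger_gap: 0.568
gripper_force: 50.9
[ 0.01648252  0.63883785  1.6909458  -0.00215506  0.81157683 -0.0930014 ] [-0.55952594  0.58953415  0.06232867]
```

```bash
c='from station import sense;s=sense();print("q6",s["q"][5],"tq",s["ft_torque"][2])'
for i in 1; do python3 -m crank '[{"dp":[0,0,-0.0047],"angular":[0,0,-7]},{"dp":[0,0,-0.0047],"angular":[0,0,-7]},{"dp":[0,0,-0.0047],"angular":[0,0,-7]}]'|grep force; python3 -c "$c"
python3 -m crank '[{"dp":[0,0,-0.0047],"angular":[0,0,-7]},{"dp":[0,0,-0.0047],"angular":[0,0,-7]},{"dp":[0,0,-0.0047],"angular":[0,0,-7]}]'|grep force; python3 -c "$c"; done
```

```text
force: [-4.1, -3.0, 10.7]
gripper_force: 51.0
q6 0.27274200671655735 tq 0.10216665393905443
force: [-4.1, -2.1, 11.5]
gripper_force: 51.1
q6 0.6392956136753885 tq 0.129749460694831
```

```bash
c='from station import sense;s=sense();print("q6",s["q"][5],"tq",s["ft_torque"][2])'
python3 -m crank '[{"dp":[0,0,-0.0047],"angular":[0,0,-7]},{"dp":[0,0,-0.0047],"angular":[0,0,-7]},{"dp":[0,0,-0.0047],"angular":[0,0,-7]}]'|grep force; python3 -c "$c"
python3 -m crank '[{"dp":[0,0,-0.0047],"angular":[0,0,-7]},{"dp":[0,0,-0.0047],"angular":[0,0,-7]}]'|grep force; python3 -c "$c"
```

```text
force: [-4.9, -1.8, 12.3]
gripper_force: 51.2
q6 1.0059602430780121 tq 0.0880717880009623
force: [-6.6, 2.8, 13.0]
gripper_force: 51.5
q6 1.2500030676448945 tq 0.6378188892343107
```

Torque rose sharply from 0.1 to 0.64 N m, which looks like the stop. I'll confirm with one more small turn.

```bash
c='from station import sense;s=sense();print("q6",s["q"][5],"tq",s["ft_torque"][2])'
python3 -m crank '[{"dp":[0,0,0],"angular":[0,0,-4]},{"dp":[0,0,0],"angular":[0,0,0]}]'|grep force; python3 -c "$c"
python3 -m crank '[{"dp":[0,0,0],"angular":[0,0,-5]},{"dp":[0,0,0],"angular":[0,0,0]},{"dp":[0,0,0],"angular":[0,0,0]}]'; python3 -c "$c"
```

```text
force: [-6.5, -0.1, 12.6]
gripper_force: 51.5
q6 1.3124005741338904 tq 1.2528997219866456
t: 16.6
tcp_pos: [0.5538, 0.1209, 0.1127]
tool_rot: [0.995, 0.097, 0.0, 0.001]
force: [-3.9, 1.7, 9.5]
finger_gap: 0.569
gripper_force: 51.4
q6 1.3972219836920676 tq 1.757367414047736
```

```bash
python3 -m crank '[{"dp":[0,0,0],"angular":[0,0,0]},{"dp":[0,0,0],"angular":[0,0,0]},{"dp":[0,0,0],"angular":[0,0,0]},{"dp":[0,0,0],"angular":[0,0,0]},{"dp":[0,0,1],"angular":[0,0,8]},{"dp":[0,0,1],"angular":[0,0,8]},{"dp":[0,0,1],"angular":[0,0,8]},{"dp":[0,0,1],"angular":[0,0,8]},{"dp":[0,0,1],"angular":[0,0,8]},{"dp":[0,0,0],"angular":[0,0,8]},{"dp":[0,0,0],"angular":[0,0,8]},{"dp":[0,0,0],"angular":[0,0,8]},{"dp":[0,0,0],"angular":[0,0,8]},{"dp":[0,0,0],"angular":[0,0,8]},{"dp":[0,0,0],"angular":[0,0,8]},{"dp":[0,0,0],"angular":[0,0,0]},{"dp":[0,0,0],"angular":[0,0,0]}]' 0
python3 - <<'E'
from h import *
d=snap('wrist');cv2.imwrite('pics/w3.png',d['image']);X=cloud(d);print(sense()['q'][5])
m=hsv(d,(5,120,80),(22,255,255))
rect(X,.112,.145,(.553,.12),.04,m)
rect(X,.045,.055,(.553,.18),.14)
w=hsv(d,(0,0,150),(180,60,255)); rect(X,.112,.13,(.55,.24),.05,w); rect(X,.076,.09,(.553,.12),.05,w)
E
```

```text
t: 18.3
tcp_pos: [0.5544, 0.1206, 0.2606]
tool_rot: [0.653, 0.757, -0.0, -0.0]
force: [0.6, -0.7, 0.2]
finger_gap: 0.996
gripper_force: 0.0
-0.1311805979408731
2318 z 0.1235 rect [553.6 122.3] [49.  49.5] 10.2 circ [553.6 121.8] 25.3
10815 z 0.0492 rect [597.4 178. ] [189.5 224.4] 3.7 circ [568.1 172.7] 125.1
3679 z 0.1237 rect [546.4 240. ] [50.1 50.4] 59.4 circ [546.4 240.7] 25.8
786 z 0.0818 rect [553.9 122.5] [58.4 56.5] 2.0 circ [553.2 122.1] 38.7
```

View pics/w3.png

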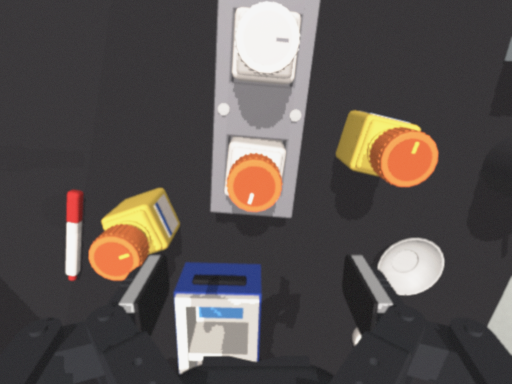

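The lid top is now at 0.1235 m, the same as closed jar_b at 0.1237 m, so it is home. The lid is at (254,183), and the carrier's free compartment is at about (220,340). I'll regrasp and lift.

```bash
python3 -m crank '[{"dp":[-0.02,0.05,-1],"angular":[0,0,0]},{"dp":[0,0,-1],"angular":[0,0,0]},{"dp":[0,0,-1],"angular":[0,0,0]},{"dp":[0,0,-1],"angular":[0,0,0]},{"dp":[0,0,-0.97],"angular":[0,0,0]},{"dp":[0,0,0],"angular":[0,0,0]},{"dp":[0,0,0],"angular":[0,0,0]}]' 0
python3 -m crank '[{"dp":[0,0,0],"angular":[0,0,0]},{"dp":[0,0,0],"angular":[0,0,0]},{"dp":[0,0,0],"angular":[0,0,0]},{"dp":[0,0,0],"angular":[0,0,0]},{"dp":[0,0,0],"angular":[0,0,0]},{"dp":[0,0,0],"angular":[0,0,0]},{"dp":[0,0,0],"angular":[0,0,0]}]' 1 60
python3 -m crank '[{"dp":[0,0,0.2],"angular":[0,0,0]},{"dp":[0,0,0.3],"angular":[0,0,0]},{"dp":[0,0,0.3],"angular":[0,0,0]},{"dp":[0,0,0.3],"angular":[0,0,0]},{"dp":[0,0,0.3],"angular":[0,0,0]},{"dp":[0,0,0.3],"angular":[0,0,0]},{"dp":[0,0,0.3],"angular":[0,0,0]},{"dp":[0,0,0.3],"angular":[0,0,0]},{"dp":[0,0,0.3],"angular":[0,0,0]},{"dp":[0,0,0.3],"angular":[0,0,0]},{"dp":[0,0,0.3],"angular":[0,0,0]},{"dp":[0,0,0],"angular":[0,0,0]}]'
```

```text
t: 19.05
tcp_pos: [0.554, 0.1221, 0.1117]
tool_rot: [0.652, 0.758, -0.0, -0.001]
force: [-0.7, 0.5, 0.6]
finger_gap: 1.002
gripper_force: 0.0
t: 19.75
tcp_pos: [0.5543, 0.1222, 0.1135]
tool_rot: [0.652, 0.758, 0.001, 0.001]
force: [-2.8, 0.1, 5.8]
finger_gap: 0.57
gripper_force: 60.7
t: 20.95
tcp_pos: [0.5549, 0.1222, 0.2093]
tool_rot: [0.652, 0.758, 0.001, 0.001]
force: [0.9, -0.1, -2.8]
finger_gap: 0.565
gripper_force: 62.3
```

```bash
python3 -m crank '[{"dp":[-0.03,-0.3,0],"angular":[0,0,0.4]},{"dp":[-0.06,-0.6,0],"angular":[0,0,0.4]},{"dp":[-0.06,-0.7,0],"angular":[0,0,0.4]},{"dp":[-0.06,-0.7,0],"angular":[0,0,0.4]},{"dp":[-0.06,-0.7,0],"angular":[0,0,0.4]},{"dp":[-0.06,-0.7,0],"angular":[0,0,0.4]},{"dp":[-0.06,-0.7,0],"angular":[0,0,0.4]},{"dp":[-0.06,-0.7,0],"angular":[0,0,0.4]},{"dp":[-0.06,-0.7,0],"angular":[0,0,0.4]},{"dp":[-0.06,-0.7,0],"angular":[0,0,0.4]},{"dp":[-0.05,-0.46,0],"angular":[0,0,0.4]},{"dp":[-0.02,-0.2,0],"angular":[0,0,0.4]},{"dp":[0,0,0],"angular":[0,0,0]},{"dp":[0,0,0],"angular":[0,0,0]}]'
python3 - <<'E'
from h import *
t=snap('top');Y=cloud(t);s=sense();print(s['tcp_pos'],s['q'][5])
rect(Y,.072,.08,(.55,-.19),.17)
w=hsv(t,(5,120,80),(22,255,255))
d=snap('scene');a=cv2.resize(d['image'][130:280,90:290],None,fx=3,fy=3)
b=cv2.resize(t['image'][150:250,260:430],None,fx=3,fy=3)
im=np.zeros((450,600+0,3),np.uint8);im[:]=a;cv2.imwrite('pics/p.png',im);cv2.imwrite('pics/t.png',b)
E
```

```text
t: 22.35
tcp_pos: [0.5343, -0.0923, 0.2075]
tool_rot: [0.62, 0.785, 0.0, -0.001]
force: [0.6, -0.3, -3.1]
finger_gap: 0.566
gripper_force: 62.2
[ 0.53442972 -0.09202457  0.20754833] -0.6122052747301914
220 z 0.0744 rect [ 547.7 -180.2] [101.9 278.3] 7.0 circ [ 561.5 -178.8] 143.4
```

View pics/p.png

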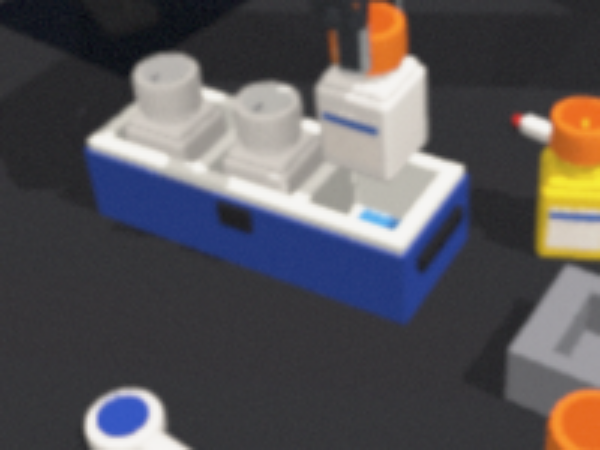

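The jar hangs upright above the free compartment (crop pixel ~(370,190)). I'll lower it now, slowing near the pad.

```bash
python3 -m crank '[{"dp":[0.05,0,-0.25],"angular":[0,0,0]},{"dp":[0,0,-0.25],"angular":[0,0,0]},{"dp":[0,0,-0.25],"angular":[0,0,0]},{"dp":[0,0,-0.25],"angular":[0,0,0]},{"dp":[0,0,-0.25],"angular":[0,0,0]},{"dp":[0,0,-0.25],"angular":[0,0,0]},{"dp":[0,0,-0.25],"angular":[0,0,0]},{"dp":[0,0,-0.25],"angular":[0,0,0]},{"dp":[0,0,-0.25],"angular":[0,0,0]},{"dp":[0,0,-0.25],"angular":[0,0,0]},{"dp":[0,0,-0.2],"angular":[0,0,0]},{"dp":[0,0,-0.1],"angular":[0,0,0]},{"dp":[0,0,0],"angular":[0,0,0]}]'
python3 -m crank '[{"dp":[0,0,-0.04],"angular":[0,0,0]},{"dp":[0,0,-0.04],"angular":[0,0,0]},{"dp":[0,0,0],"angular":[0,0,0]}]'
```

```text
t: 23.75
tcp_pos: [0.536, -0.0926, 0.1233]
tool_rot: [0.62, 0.785, -0.0, -0.001]
force: [0.2, -0.2, -3.1]
finger_gap: 0.565
gripper_force: 62.3
t: 24.05
tcp_pos: [0.5363, -0.0927, 0.1215]
tool_rot: [0.62, 0.785, 0.0, -0.0]
force: [-0.4, -0.4, -2.5]
finger_gap: 0.57
gripper_force: 62.3
```

```bash
python3 -m crank '[{"dp":[0,0,-0.04],"angular":[0,0,0]},{"dp":[0,0,-0.04],"angular":[0,0,0]},{"dp":[0,0,0],"angular":[0,0,0]}]'|grep -E "tcp|^force"
python3 -m crank '[{"dp":[0,0,-0.04],"angular":[0,0,0]},{"dp":[0,0,0],"angular":[0,0,0]}]'|grep -E "tcp|^force"
python3 -m crank '[{"dp":[0,0,-0.03],"angular":[0,0,0]},{"dp":[0,0,0],"angular":[0,0,0]}]'|grep -E "tcp|^force"
```

```text
tcp_pos: [0.5361, -0.0926, 0.1189]
force: [0.1, -0.2, -2.5]
tcp_pos: [0.5363, -0.0927, 0.1179]
force: [-0.2, -0.5, -1.3]
tcp_pos: [0.5363, -0.0928, 0.1177]
force: [-2.0, 0.6, 4.1]
```

Force has reversed, so the jar is on the pad. I'll open partly, then rise.

```bash
python3 -m crank '[{"dp":[0,0,0],"angular":[0,0,0]},{"dp":[0,0,0],"angular":[0,0,0]},{"dp":[0,0,0],"angular":[0,0,0]},{"dp":[0,0,0],"angular":[0,0,0]}]' 0.2
python3 -m crank '[{"dp":[0,0,0.3],"angular":[0,0,0]},{"dp":[0,0,0.6],"angular":[0,0,0]},{"dp":[0,0,1],"angular":[0,0,0]},{"dp":[0,0,1],"angular":[0,0,0]},{"dp":[0,0,1],"angular":[0,0,0]},{"dp":[0,0,1],"angular":[0,0,0]},{"dp":[0,0,0],"angular":[0,0,0]},{"dp":[0,0,0],"angular":[0,0,0]}]'
python3 - <<'E'
from h import *
d=snap('wrist');X=cloud(d);m=hsv(d,(5,120,80),(22,255,255))
rect(X,.11,.145,(.536,-.0925),.04,m)
d=snap('scene');cv2.imwrite('pics/e.png',cv2.resize(d['image'][130:280,90:290],None,fx=3,fy=3))
E
```

```text
t: 25.15
tcp_pos: [0.5363, -0.0927, 0.1168]
tool_rot: [0.62, 0.785, 0.0, -0.0]
force: [-0.2, 0.6, -0.1]
finger_gap: 0.796
gripper_force: 0.0
t: 25.95
tcp_pos: [0.5363, -0.0926, 0.2648]
tool_rot: [0.619, 0.785, 0.0, 0.001]
force: [-0.3, 0.4, 0.1]
finger_gap: 0.801
gripper_force: 0.0
2341 z 0.1274 rect [534.6 -92.7] [48.  48.8] 14.0 circ [534.4 -92.6] 25.4
```

View pics/e.png

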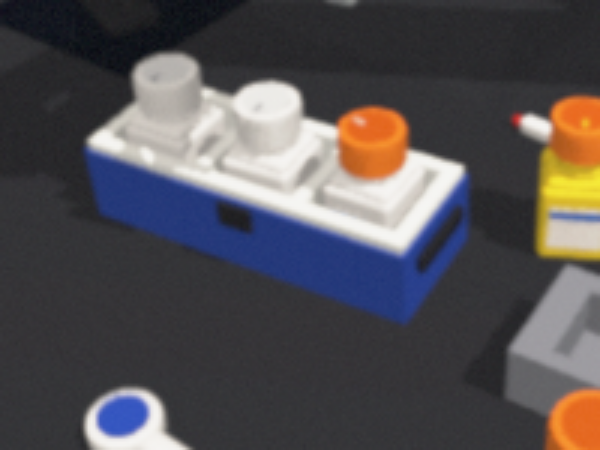

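The jar stands upright in the free compartment, with the lid at crop (372,140). The lid top is at 0.1274 m against 0.128 m expected for a closed jar standing on the pad.

```bash
python3 -c "
from station import order;print(order.sign_off())"
```

```text
the job is handed in; nothing more can be done
None
```

I screwed the lid home in the rack, set the jar upright on the pad in the carrier's free compartment and handed the job in at about 26 s; no verdict was returned.

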